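# Pin the focus barrel and tighten its knurled lock ring

## Robot

A 7-joint arm with a two-finger parallel gripper is mounted at the origin on the work surface. World frame = base frame: x ahead of the robot, y to its left, z up, the work surface at z = 0. Lengths are in m, angles in rad, forces in N, time in s.
With the tool pointing down it reaches from about 0.425 to 0.95 m from the base axis. Payload 4.7 kg.
Tool frame: the origin (TCP) lies at the very end of the fingers, on their centre line; the grasp point (between the pads) lies 19 mm behind it; z points along the fingers, x is the direction in which the jaws open and shut, and the axes are right-handed (so a half turn about z gives the same grasp; the last joint's range is limited). The gripper opens to 87 mm and grips with 3 to 60 N. Pads are 19 mm wide; open, the fingers measure 117 mm over their backs; the gripper's body (75 mm by 190 mm) begins 51 mm behind the grasp point.
Start: joints at [1.167, 0.469, -0.049, 1.532, 0.024, 1.141, -0.082], TCP at [0.247, -0.628, 0.223] pointing down, gripper open.
Joint ranges: [-2.59, 2.59], [-0.33, 1.99], [-1.39, 1.29], [0.1, 2.45], [-1.04, 4.18], [0.21, 1.99], [-2.66, 2.66]. Speed limits (rad/s): [2.57, 2.57, 3.14, 3.14, 3.14, 3.14, 3.14].

## Interface

Orientations are given as a 3x3 rotation matrix whose columns are the frame's x, y, z axes.
In Python, from bench import env gives the robot as it stands. The module is installed in compiled form; this text tells all that it offers.
- The arm moves only by the tool drive_tool, never from a script. Its argument "motion" is a list of rows, each a list of 4 numbers: the shift along the tool's x, y, z in mm, then the turn about the tool's z in degrees. In form: [[dx, dy, dz, yaw], ...]. A call has 1 to 20 rows; each row shifts and turns the commanded pose from where the row before left it, along the tool's axes as they then stand; what a row does not reach is not made up. A row lasts 1/12 s, in which the tool goes at most 41.7 mm and 7.16 degrees, less where a joint would pass 70% of its speed; a pose out of reach is approached as far as the arm can. A call with a gripper value outside its range is refused whole. "fingers" is the finger opening in mm, from 0 to 87, set as the call begins (left out, the last holds). The fingers move at their own pace and stop on an object; "newtons" is the grip in N (left out, the last holds). Time passes only in rows, so rows that do not move let the fingers close. It gives the time, the measured TCP pose, the force and the opening at its end, in the units of the state.
- env.observe(): the state, without advancing time (a new reading comes with each control period).
- env.capture(name): name is "scene" or "top"; returns the picture (420x560x3 uint8, red, green, blue); there is no depth.
- env.get_calibration(name): a dict with "fov_y" (degrees; the focal length in pixels is half the picture's height over the tangent of half this angle, whatever the lens; pixels are square), "cx", "cy" (the principal point, pixels), "world_from_camera" (4x4, takes a point from camera to world coordinates). Camera axes: x right, y down, z forward; pixel columns grow to the right and rows downward; lengths in m; the calibration is good to about 2 mm. A picture is of the moment at which its call begins. get_calibration takes no time and is no camera call.
- env.close_job(): hands the job in, once; it reports no verdict.
The state is a dict: "clock": time; "joint_positions": joint angles; "joint_velocities": joint speeds; "joint_torque": joint torques, N m; "tcp_pos": TCP position; "tool_rot": TCP orientation; "contact_force": force on the tool from outside, world axes, zero at the start; "moment": the same for the moment, N m; "grip_width": opening from 0.0 (shut) to 1.0 (fully open).
Only numpy, scipy, OpenCV 4.12 (cv2) and the standard library are available. Lean on these libraries where they do the work, as an engineer would, in place of code of your own. Each camera call takes 0.05 s, during which the arm holds its last target. There are 200 camera calls.

## Task

Lock the focus of the lens mount: drop the holding pin (the slim tall-headed one in the white block) through the eye of the focus lever, fully home in the hole of the foot below, so that the barrel cannot turn. Then turn the knurled lock ring clockwise, seen from above, until it seats, and nip it up to about 1 N·m without straining the pin or letting the barrel turn along. Leave the pin in place and the ring tight.

Things in the scene. Friction and masses are not known exactly. Their poses are not given: they have to be found in the camera images.
- mount: Fixed lens mount: base plate 110 x 165 x 10 mm with a cream round housing (72 mm across, flat top 50 mm above the table). Origin on the vertical barrel axis at table height, z up; its y axis points from the barrel axis towards the foot. The plate spans y -57 to +108 mm.
- focus_barrel: Black upright barrel 40 mm across in the housing, top 98 mm above the table. Origin on its axis at table height, y axis along its focus lever (dark steel, 14 x 8 mm, out through a slot). It turns in the housing against a drag of only 0.12 N m, so unpinned it goes round with the ring. It must not turn beyond the pin's play: 7 mm at the lever's eye at most.
- lever_eye (a point): Centre of the round 12 mm through hole in the lever's bright square eye plate (32 x 32 mm, 30 to 38 mm above the table), at its top face, 80 mm from the barrel axis. At the start within about 2 mm of the foot hole's axis; the tapered pin pushes it into line.
- foot_hole (a point): Centre of the mouth of the blind round 11 mm hole in the steel foot (34 x 34 mm, top 24 mm above the table) fixed on the mount beneath the eye, 80 mm from the barrel axis. The hole is 20 mm deep; z up.
- foot_floor (a point): Centre of the floor of that hole, 20 mm below its mouth, 4 mm above the table.
- ring_center (a point): Centre, half-way up, of the knurled aluminium lock ring: 56 mm across, 24 mm tall, 50 to 74 mm above the table, around the barrel directly on top of the housing (the barrel stands 24 mm out of it). z up.
- lock_ring (a joint): Angle of the lock ring relative to the barrel in rad, growing clockwise seen from above. It seats hard against the housing at 1.40; it starts somewhere between 0.1 and 0.6. Thread drag 0.25 N m on the way; at the seat the torque rises steeply, and 1 N m there loads the pin with about 14 N, which leans in its play.
- pin_head (a point): Centre, half-way up, of the head of the loose steel holding pin (60 g, 70 mm long): head a plain cylinder 18 mm across, 30 mm tall; below it a 10 mm shank 40 mm long, its last 8 mm tapering to 4.4 mm. z up along the pin. Starts upright in either hole of the white block. Fully home in the foot, the head is 44 to 74 mm above the table.
- pin_tip (a point): Tip of the holding pin, 55 mm below the centre of its head.
- pin_block: Fixed white block 70 x 130 x 34 mm, origin under its centre at table height, with two 12.5 mm holes 30 mm deep at 35 mm either side of its centre along its y. One holds the pin (head 44 to 74 mm above the table), the other a plug with a flat disc head 30 mm across and 8 mm thick, which is not wanted.
Not all that is in view belongs to the job. What is shaped like the part that bears pin_head but green or orange is not meant.

How it is judged:
On the way, in this order (a step that is already met when the one before it is completed fails the run):
1. The holding pin is through the lever eye and fully home in the foot hole, with the ring still to be tightened (distance between pin_tip and foot_floor below 0.005 m and angle between pin_tip's own z axis and vertical below 0.25 rad and value of joint lock_ring below 1.2 rad), for 0.2 s.
2. With the pin home, the ring is at its seat and tightened so that the lever bears on the pin with more than 9 N (about 0.6 N m at the ring) (distance between pin_tip and foot_floor below 0.005 m and angle between pin_tip's own z axis and vertical below 0.25 rad and value of joint lock_ring above 1.36 rad and contact force between pin and focus_barrel above 9 N), for 0.2 s.
At the end, for the whole second after the job is handed in: The pin stands at rest fully home in the foot hole through the lever eye (tip within 5 mm of the hole's floor, upright within 14 degrees), the lock ring is at its seat (within 0.04 rad of 1.40), and the lever eye is within 7 mm of where it began (distance between pin_tip and foot_floor below 0.005 m and angle between pin_tip's own z axis and vertical below 0.25 rad and value of joint lock_ring above 1.36 rad and distance of lever_eye from where it was at the start of the episode below 0.007 m and linear speed of pin below 0.01 m/s); the robot touches nothing.
It fails at once if The barrel turned along: the lever eye has moved more than 7 mm from its start (distance of lever_eye from where it was at the start of the episode above 0.007 m).
It fails at once if The pin was strained: more than 22 N between pin and lever (about 1.6 N m at the ring) (contact force between pin and focus_barrel above 22 N).
It also fails if it takes over 72 s, if anything falls off the work surface, if the arm or the gripper's body presses on something with over 40 N, if the wrist force passes 120 N, or if a joint passes its speed limit or range.

## Working session

There is one attempt and no reset: what is moved stays moved. The work goes in short steps, Python scripts to look and compute and a tool call to move; the robot and the scene stay as the last step left them, time stands still between calls to the robot, and variables do not carry over. Pictures are saved under pics/ and viewed, about 8 in all and at most 12, crops included, and the job is handed in when it is done.

Besides the shell and the picture viewer there is one more tool, called after "Call:" by a JSON object that holds its "name" and its "arguments", one argument or row to a line. drive_tool: Moves the arm, as the interface text tells. Its arguments: {"type":"object","properties":{"motion":{"type":"array","items":{"type":"array","items":{"type":"number"}}},"fingers":{"type":"number"},"newtons":{"type":"number"}},"required":["motion"]}

```bash
mkdir -p pics; cat > h.py <<'E'
import numpy as np, cv2
from bench import env
def snap(n,f):
    im=env.capture(n); cv2.imwrite('pics/'+f,cv2.cvtColor(im,cv2.COLOR_RGB2BGR)); return im
def ray(n,u,v):
    c=env.get_calibration(n); f=210/np.tan(np.radians(c['fov_y'])/2)
    T=np.array(c['world_from_camera']); d=T[:3,:3]@np.array([(u-c['cx'])/f,(v-c['cy'])/f,1.]); return T[:3,3],d
def onz(n,u,v,z):
    o,d=ray(n,u,v); return o+d*(z-o[2])/d[2]
def proj(n,p):
    c=env.get_calibration(n); f=210/np.tan(np.radians(c['fov_y'])/2)
    q=np.linalg.inv(np.array(c['world_from_camera']))@np.append(p,1.); return np.array([c['cx']+f*q[0]/q[2],c['cy']+f*q[1]/q[2]])
def st():
    s=env.observe(); R=np.array(s['tool_rot'])
    print('t',s['clock'],'tcp',np.round(s['tcp_pos'],4),'x',np.round(R[:,0],3),'z',np.round(R[:,2],3),'F',np.round(s['contact_force'],1),'M',np.round(s['moment'],2),'g',s['grip_width'],'q',np.round(s['joint_positions'],2)); return s
E
python3 - <<'E'
from h import *
a=snap('scene','s0.png');b=snap('top','t0.png')
for n in('scene','top'):
    c=env.get_calibration(n);print(n,c['fov_y'],c['cx'],c['cy'],np.round(c['world_from_camera'],3).tolist())
st()
E
```

```text
scene 55.368266393880134 273.4966416923984 211.89958496169987 [[0.572, 0.494, -0.655, 1.015], [0.82, -0.358, 0.446, -0.306], [-0.014, -0.793, -0.61, 0.537], [0.0, 0.0, 0.0, 1.0]]
top 48.83741145729482 279.78423927913985 209.60560919908096 [[0.004, -0.997, 0.071, 0.483], [-1.0, -0.004, 0.0, 0.02], [-0.0, -0.071, -0.998, 0.829], [0.0, 0.0, 0.0, 1.0]]
t 0.1 tcp [ 0.2469 -0.6277  0.2216] x [ 0.366 -0.931 -0.002] z [-0.001  0.002 -1.   ] F [-0.2  0.2 -0.5] M [ 0.02 -0.03 -0.03] g 1.0009423616363435 q [ 1.17  0.47 -0.05  1.53  0.02  1.14 -0.08]
```

View pics/s0.png

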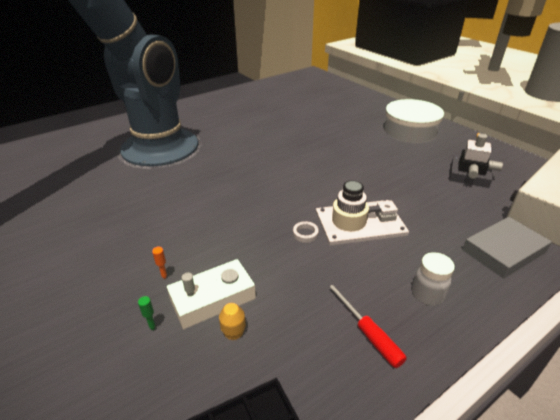

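View pics/t0.png

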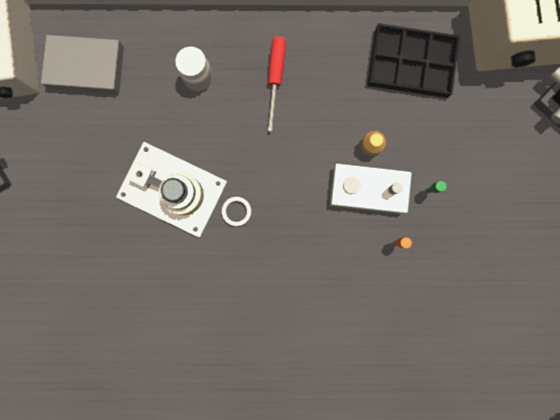

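The pin candidates are:
- **Block, grey (scene 188,283 / top 396,188):** slim and tall-headed, standing in the white block. It fits the description.
- **Flat grey disc (230,275 / 352,186):** this is the plug.
- **Green (147,310 / 440,187) and orange (160,260 / 405,243):** decoys.

I'll confirm this in an enlarged crop.

```bash
python3 - <<'E'
from h import *
a=cv2.imread('pics/s0.png');b=cv2.imread('pics/t0.png')
def cr(i,x,y,w=100,h=75): return cv2.resize(i[y:y+h,x:x+w],(400,300),interpolation=cv2.INTER_CUBIC)
cv2.imwrite('pics/c0.png',np.vstack([np.hstack([cr(b,325,150),cr(b,120,145)]),np.hstack([cr(a,160,250),cr(a,315,170)])]))
E
```

```text
(no output)
```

View pics/c0.png

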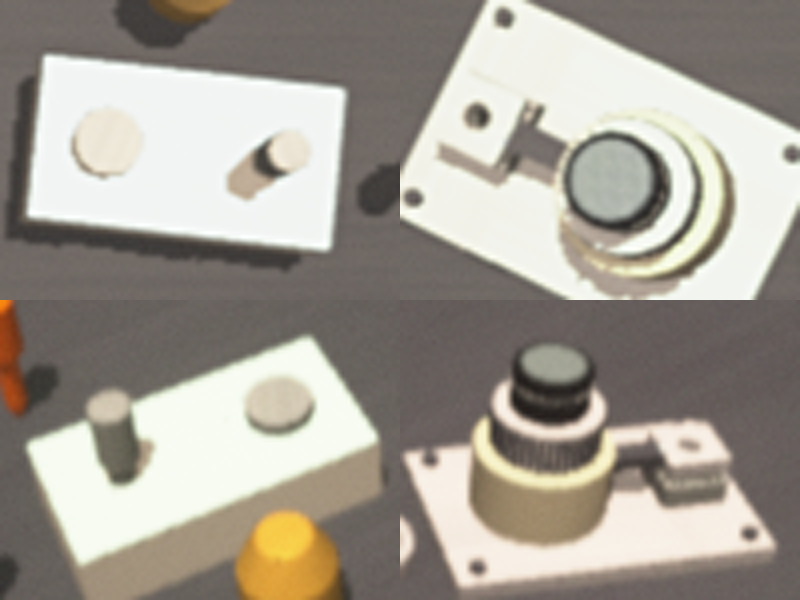

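The pin is confirmed: the grey slim head at top (397,188). The disc plug is at (352,186). The eye hole is at top (139.5,174) and the barrel top at (173,190). Next I'll refine these.

```bash
python3 - <<'E'
from h import *
b=cv2.imread('pics/t0.png');hsv=cv2.cvtColor(b,cv2.COLOR_BGR2HSV);g=cv2.cvtColor(b,cv2.COLOR_BGR2GRAY).astype(float)
# block: white contour; top face corners
m=cv2.inRange(hsv[150:225,325:420],(0,0,225),(180,60,255))
c=max(cv2.findContours(cv2.morphologyEx(m,cv2.MORPH_CLOSE,np.ones((25,25))),0,1)[0],key=cv2.contourArea)
r=cv2.minAreaRect(c);print('rect',r); box=cv2.boxPoints(r)+[325,150]
P=np.array([onz('top',u,v,.034) for u,v in box]);print(P.round(4),'centre',P.mean(0).round(4),'sides',np.linalg.norm(np.roll(P,-1,0)-P,axis=1).round(4))
e=[P[1]-P[0],P[2]-P[1]];e=max(e,key=np.linalg.norm);e/=np.linalg.norm(e);print('axis',e.round(4),'holes',(P.mean(0)+.035*e).round(4),(P.mean(0)-.035*e).round(4))
def blob(x,y,w,h,lo,hi,nm,z):
    m=cv2.inRange(hsv[y:y+h,x:x+w],lo,hi);n,l,s,cc=cv2.connectedComponentsWithStats(m)
    for i in range(1,n):
        if s[i,4]>15:
            u=cc[i]+[x,y];print(nm,s[i].tolist(),u.round(2),onz('top',*u,z).round(4))
print(hsv[188,390:405].tolist()); print(hsv[174,130:148].tolist())
# weighted dark centroid for eye hole
for nm,(x,y),z,rr in(('eye',(139.5,174),.038,5),('scr',(146.2,149.5),.01,4),('scr',(217.8,183.2),.01,4),('scr',(122.8,194.3),.01,4),('scr',(195,229),.01,5)):
    x0,y0=int(x)-rr,int(y)-rr;p=g[y0:y0+2*rr+1,x0:x0+2*rr+1];w=np.clip(200-p,0,None)if nm=='scr' else np.clip(170-p,0,None)
    Y,X=np.mgrid[:p.shape[0],:p.shape[1]];u=x0+(w*X).sum()/w.sum();v=y0+(w*Y).sum()/w.sum();print(nm,round(u,2),round(v,2),onz('top',u,v,z).round(4))
blob(155,172,40,40,(30,5,60),(110,70,175),'barrel',.098)
blob(385,178,22,20,(0,5,185),(25,60,240),'pin',.074)
blob(340,175,26,22,(0,5,185),(25,60,240),'plug',.042)
for nm,u,z in(('pinS',(187.5,275),.074),('barS',(453.5,261.5),.098)):pass
print('scene pin',onz('scene',187.5,275,.074),'scene barrel',onz('scene',315+153/4,170+63/4,.098),'scene eye',onz('scene',315+290/4,170+145/4,.038))
E
```

```text
rect ((46.77922058105469, 37.68017578125), (97.85397338867188, 40.71581268310547), 5.782392501831055)
[[ 0.5512 -0.0504  0.034 ]
 [ 0.6218 -0.0576  0.034 ]
 [ 0.6052 -0.2263  0.034 ]
 [ 0.5348 -0.218   0.034 ]] centre [ 0.5782 -0.1381  0.034 ] sides [0.0709 0.1694 0.0708 0.1684]
axis [-0.0979 -0.9952  0.    ] holes [ 0.5748 -0.1729  0.034 ] [ 0.5817 -0.1032  0.034 ]
[[23, 31, 65], [20, 39, 99], [19, 40, 184], [22, 31, 236], [21, 21, 240], [20, 24, 238], [21, 25, 235], [21, 25, 234], [20, 25, 235], [21, 25, 236], [20, 25, 236], [22, 24, 232], [25, 14, 233], [53, 4, 242], [75, 2, 244]]
[[30, 8, 243], [30, 7, 242], [34, 8, 243], [34, 7, 243], [33, 10, 243], [24, 27, 225], [17, 41, 160], [16, 39, 125], [18, 36, 128], [20, 36, 105], [19, 30, 68], [18, 41, 81], [24, 31, 166], [32, 14, 237], [34, 8, 245], [34, 7, 243], [34, 7, 244], [38, 8, 246]]
eye 139.2 173.48 [0.6007 0.2633 0.038 ]
scr 145.61 149.07 [0.649  0.2615 0.01  ]
scr 217.61 183.1 [0.5881 0.1317 0.01  ]
scr 122.43 193.9 [0.5681 0.3008 0.01  ]
scr 194.17 229.79 [0.5048 0.1721 0.01  ]
barrel [6, 6, 23, 23, 132] [171.36 188.14] [0.5685 0.1932 0.098 ]
pin [7, 5, 11, 10, 77] [397.13 187.29] [ 0.5742 -0.1717  0.074 ]
pin [0, 10, 9, 10, 38] [387.29 194.18] [ 0.5627 -0.1555  0.074 ]
plug [3, 2, 18, 18, 226] [351.42 185.1 ] [ 0.5815 -0.1017  0.042 ]
scene pin [ 0.57241988 -0.17073813  0.074     ] scene barrel [0.56646779 0.18948705 0.098     ] scene eye [0.60189774 0.26108779 0.038     ]
```

Call:
{"name": "drive_tool", "arguments": {
  "motion": [
    [-10, -15, 0, 0],
    [-15.5, -24, 0, 0],
    [-15.5, -24, 0, 0],
    [-15.5, -24, 0, 0],
    [-15.5, -24, 0, 0],
    [-15.5, -24, 0, 0],
    [-15.5, -24, 0, 0],
    [-15.5, -24, 0, 0],
    [-15.5, -24, 0, 0],
    [-15.5, -24, 0, 0],
    [-15.5, -24, 0, 0],
    [-15.5, -24, 0, 0],
    [-15.5, -24, 0, 0],
    [-15.5, -24, 0, 0],
    [-15.5, -24, 0, 0],
    [-15.5, -24, 0, 0],
    [-15.5, -24, 0, 0],
    [-15.5, -24, 0, 0],
    [-15.5, -24, 0, 0],
    [-14.5, -24, 0, 0]
  ],
  "fingers": 40,
  "newtons": 25
}}

```text
clock: 1.77
tcp_pos: [0.5746, -0.1718, 0.2221]
tool_rot: [[0.366, -0.93, -0.001], [-0.93, -0.366, 0.0], [-0.001, 0.001, -1.0]]
contact_force: [-0.1, -1.1, 0.6]
grip_width: 0.456
```

Call:
{"name": "drive_tool", "arguments": {
  "motion": [
    [0, 0, 0, -6],
    [0, 0, 0, -6],
    [0, 0, 0, -6],
    [0, 0, 0, -6],
    [0, 0, 0, -6],
    [0, 0, 0, -6],
    [0, 0, 0, -6.8],
    [0, 0, 0, 0],
    [0, 0, 0, 0]
  ]
}}

```text
clock: 2.52
tcp_pos: [0.5741, -0.1734, 0.2222]
tool_rot: [[0.899, -0.437, -0.001], [-0.437, -0.899, 0.0], [-0.001, -0.0, -1.0]]
contact_force: [0.2, -0.0, -0.8]
grip_width: 0.459
```

```bash
cat >> h.py <<'E'
def go(x,y,z=None):
    s=st(); R=np.array(s['tool_rot']); p=np.array(s['tcp_pos']); t=np.array([x,y,p[2] if z is None else z]); print('move mm',(R.T@(t-p)*1000).round(1),'ang',np.degrees(np.arctan2(R[1,0],R[0,0])).round(2))
E
python3 -c "
from h import *
go(.574,-.1714)"
```

```text
t 2.5167 tcp [ 0.5741 -0.1734  0.2222] x [ 0.899 -0.437 -0.001] z [-0.001  0.    -1.   ] F [ 0.2 -0.  -0.8] M [ 0.02 -0.01  0.02] g 0.45913398196095523 q [ 0.53  0.38 -0.41  1.7   0.16  1.1  -0.38]
move mm [-0.9 -1.7  0. ] ang -25.91
```

Call:
{"name": "drive_tool", "arguments": {
  "motion": [
    [-0.9, -1.7, 0, 0],
    [0, 0, 20, 0],
    [0, 0, 20, 0],
    [0, 0, 20, 0],
    [0, 0, 20, 0],
    [0, 0, 20, 0],
    [0, 0, 20, 0],
    [0, 0, 20, 0],
    [0, 0, 15, 0],
    [0, 0, 11, 0],
    [0, 0, 8, 0],
    [0, 0, 2, 0],
    [0, 0, 0, 0],
    [0, 0, 0, 0]
  ]
}}

```text
clock: 3.68
tcp_pos: [0.575, -0.1714, 0.0473]
tool_rot: [[0.901, -0.434, 0.001], [-0.434, -0.901, -0.0], [0.001, -0.0, -1.0]]
contact_force: [-0.2, -0.9, 0.8]
grip_width: 0.457
```

```bash
python3 -c "
from h import *
st()
a=snap('scene','s1.png')
a=cv2.imread('pics/s1.png')[180:360,100:340]
cv2.imwrite('pics/c1.png',cv2.resize(a,None,fx=3.3,fy=3.3,interpolation=cv2.INTER_CUBIC))"
```

```text
t 3.6833 tcp [ 0.575  -0.1714  0.0473] x [ 0.901 -0.434  0.001] z [ 0.001 -0.    -1.   ] F [-0.2 -0.9  0.8] M [-0.04 -0.06 -0.06] g 0.4570705054024118 q [ 0.48  0.57 -0.35  1.85  0.28  0.76 -0.47]
```

View pics/c1.png

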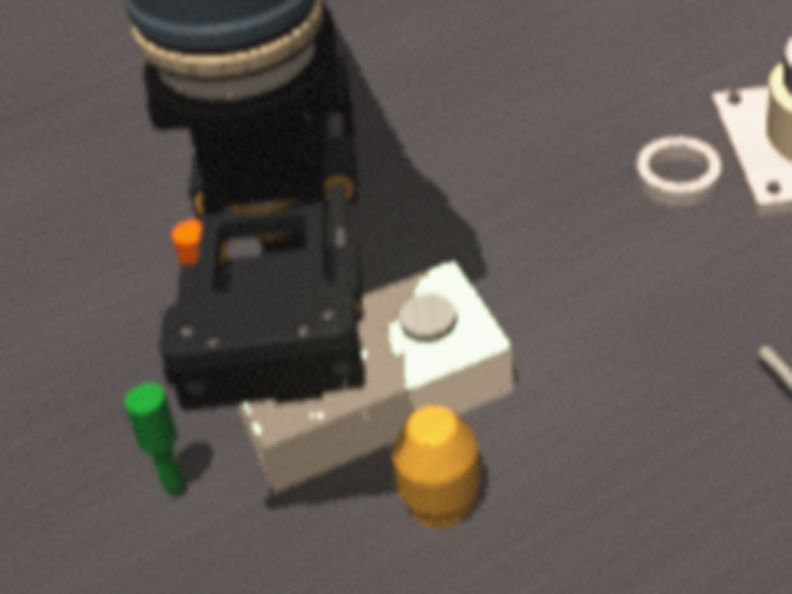

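The view shows the gripper body at (265,330) in the crop, hiding the pin. Nothing has been disturbed. Now I'll close the jaws.

Call:
{"name": "drive_tool", "arguments": {
  "motion": [
    [0, 0, 0, 0],
    [0, 0, 0, 0],
    [0, 0, 0, 0],
    [0, 0, 0, 0],
    [0, 0, 0, 0],
    [0, 0, 0, 0]
  ],
  "fingers": 0
}}

```text
clock: 4.23
tcp_pos: [0.5744, -0.1714, 0.0468]
tool_rot: [[0.901, -0.434, 0.0], [-0.434, -0.901, -0.0], [0.0, -0.0, -1.0]]
contact_force: [-0.2, 0.0, 1.1]
grip_width: 0.197
```

Call:
{"name": "drive_tool", "arguments": {
  "motion": [
    [0, 0, 0, 0],
    [0, 0, 0, 0]
  ]
}}

```text
clock: 4.4
tcp_pos: [0.5745, -0.1714, 0.0467]
tool_rot: [[0.901, -0.434, 0.0], [-0.434, -0.901, -0.0], [0.0, 0.0, -1.0]]
contact_force: [-0.1, 0.3, 1.6]
grip_width: 0.2
```

Call:
{"name": "drive_tool", "arguments": {
  "motion": [
    [0, 0, -5, 0],
    [0, 0, -15, 0],
    [0, 0, -25, 0],
    [0, 0, -25, 0],
    [0, 0, -25, 0],
    [0, 0, -20, 0],
    [0, 0, -15, 0],
    [-8, -20, 0, 0],
    [-16, -38, 0, 0],
    [-16, -38, 0, 0],
    [-16, -38, 0, 0],
    [-16, -38, 0, 0],
    [-16, -38, 0, 0],
    [-16, -38, 0, 0],
    [-16, -38, 0, 0],
    [-16, -38, 0, 0],
    [-16, -38, 0, 0],
    [-13, -42, 0, 0],
    [0, 0, 0, 0],
    [0, 0, 0, 0]
  ]
}}

```text
clock: 6.07
tcp_pos: [0.5992, 0.266, 0.1764]
tool_rot: [[0.904, -0.428, -0.001], [-0.428, -0.904, 0.002], [-0.002, -0.001, -1.0]]
contact_force: [1.0, -0.5, -1.0]
grip_width: 0.199
```

```bash
python3 -c "
from h import *
go(.6009,.2645)"
```

```text
t 6.0667 tcp [0.5992 0.266  0.1764] x [ 0.904 -0.428 -0.002] z [-0.001  0.002 -1.   ] F [ 1.  -0.5 -1. ] M [-0.07 -0.08 -0.03] g 0.1988799495121748 q [-0.14  0.52 -0.49  1.61  0.27  1.07 -1.14]
move mm [ 2.2  0.6 -0. ] ang -25.36
```

Call:
{"name": "drive_tool", "arguments": {
  "motion": [
    [2.2, 0.6, 0, 0],
    [0, 0, 15, 0],
    [0, 0, 20, 0],
    [0, 0, 20, 0],
    [0, 0, 15, 0],
    [0, 0, 8, 0],
    [0, 0, 0, 0],
    [0, 0, 0, 0],
    [0, 0, 0, 0]
  ]
}}

```text
clock: 6.82
tcp_pos: [0.6033, 0.2601, 0.0998]
tool_rot: [[0.9, -0.435, 0.002], [-0.435, -0.9, 0.001], [0.001, -0.001, -1.0]]
contact_force: [0.8, 1.1, -1.6]
grip_width: 0.195
```

```bash
python3 -c "
from h import *
go(.6009,.2645)
snap('scene','s2.png');snap('top','t2.png')
a=cv2.imread('pics/s2.png')[150:250,315:425];b=cv2.imread('pics/t2.png')[130:230,100:210]
r=lambda i:cv2.resize(i,(396,360),interpolation=cv2.INTER_CUBIC)
cv2.imwrite('pics/c2.png',np.hstack([r(a),r(b)]))"
```

```text
t 6.8167 tcp [0.6033 0.2601 0.0998] x [ 0.9   -0.435  0.001] z [ 0.002  0.001 -1.   ] F [ 0.8  1.1 -1.6] M [ 0.06 -0.14 -0.03] g 0.1946472136624231 q [-0.16  0.6  -0.46  1.68  0.31  0.94 -1.18]
move mm [-4.1 -2.9 -0. ] ang -25.79
```

View pics/c2.png

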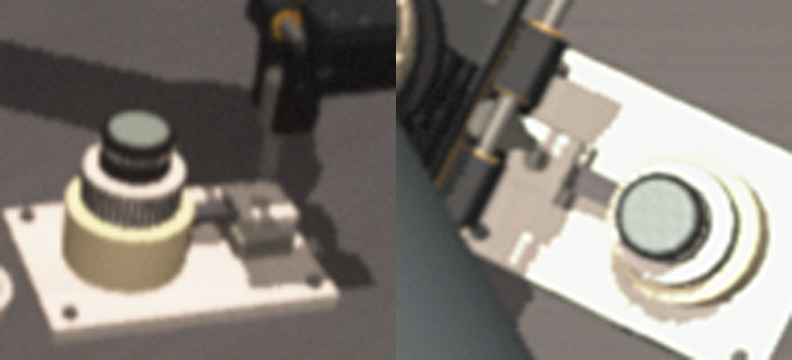

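The scene crop shows the shank at (270,130–178), which is full-frame about (390,199) at the tip. The eye is just below it. The top view shows the shank end near full-frame (250−110=)≈(138–141,173). Next I'll settle the arm and measure precisely, overlaying the predicted projections.

Call:
{"name": "drive_tool", "arguments": {
  "motion": [
    [-4, -3, 0, 0],
    [0, 0, 0, 0],
    [0, 0, 0, 0],
    [0, 0, 0, 0],
    [0, 0, 0, 0],
    [0, 0, 0, 0],
    [0, 0, 0, 0]
  ]
}}

```text
clock: 7.5
tcp_pos: [0.6001, 0.2648, 0.0985]
tool_rot: [[0.901, -0.434, 0.0], [-0.434, -0.901, -0.0], [0.0, 0.0, -1.0]]
contact_force: [0.3, 0.1, -0.7]
grip_width: 0.198
```

```bash
python3 -c "
from h import *
s=st()
P=np.mean([np.array(env.observe()['tcp_pos']) for _ in range(2)],0)
k=10
out=[]
for n,(x,y) in(('scene',(370,175)),('top',(120,150))):
    im=np.mean([env.capture(n).astype(float) for _ in range(6)],0).astype(np.uint8)[...,::-1]
    np.save('pics/'+n+'3.npy',im)
    c=cv2.resize(im[y:y+50,x:x+40],None,fx=k,fy=k,interpolation=cv2.INTER_CUBIC)
    c0=cv2.imread('pics/'+n[0]+'0.png')[y:y+50,x:x+40];c0=cv2.resize(c0,None,fx=k,fy=k,interpolation=cv2.INTER_CUBIC)
    for dz in(-.0427,-.0347,-.01):
        q=(proj(n,P+[0,0,dz])-[x,y]+.5)*k; cv2.circle(c,tuple(int(v) for v in q),3,(0,0,255),-1);print(n,dz,q.round())
    q=(proj(n,[.6009,.2645,.038])-[x,y]+.5)*k; cv2.circle(c0,tuple(int(v) for v in q),3,(0,0,255),-1);print(n,'eye',q.round())
    out+=[c[:,:400],c0[:,:400]]
g=np.vstack([np.hstack(out[:2]),np.hstack(out[2:])]);cv2.imwrite('pics/c3.png',cv2.resize(np.hstack(out),(800,250)) if 0 else cv2.resize(g,(600,750))[:,:] if 0 else np.hstack(out)[:, :]) 
g=np.hstack(out);cv2.imwrite('pics/c3s.png',g[:,:800]);cv2.imwrite('pics/c3t.png',g[:,800:]);print(g.shape)
st()"
```

```text
t 7.5 tcp [0.6001 0.2648 0.0985] x [ 0.901 -0.434  0.   ] z [ 0. -0. -1.] F [ 0.3  0.1 -0.7] M [-0.04 -0.06 -0.05] g 0.1981461229961972 q [-0.16  0.6  -0.46  1.68  0.32  0.94 -1.19]
scene -0.0427 [200. 237.]
scene -0.0347 [206. 205.]
scene -0.01 [226. 104.]
scene eye [188. 309.]
top -0.0427 [156. 227.]
top -0.0347 [141. 220.]
top -0.01 [ 93. 197.]
top eye [190. 239.]
(500, 1600, 3)
t 8.1 tcp [0.6001 0.2649 0.0985] x [ 0.901 -0.434  0.   ] z [ 0. -0. -1.] F [ 0.5 -0.  -1. ] M [ 0.   -0.02  0.01] g 0.1958274417833306 q [-0.16  0.6  -0.46  1.68  0.32  0.94 -1.19]
```

View pics/c3s.png

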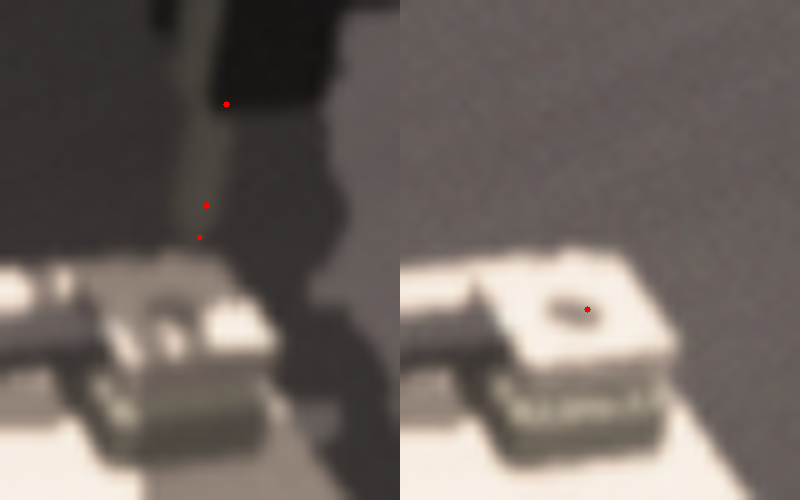

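View pics/c3t.png

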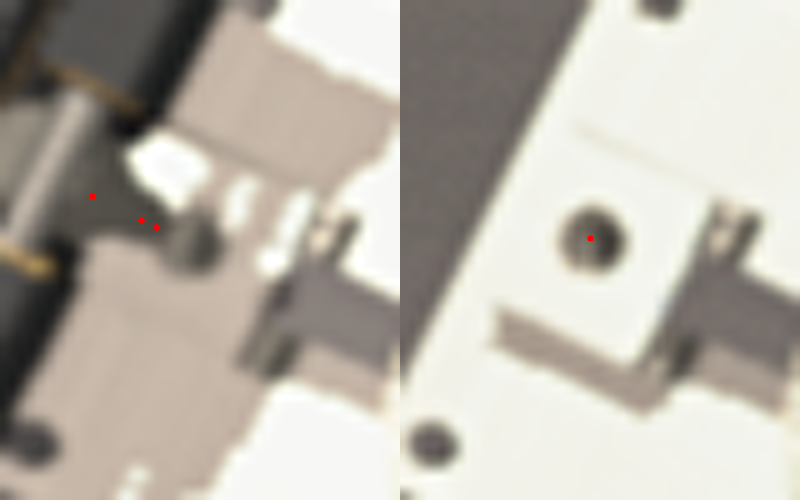

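In the scene crop, the shank centre is at about (198,205) against a predicted (206,205), and the eye hole is at (174,312) against a predicted (188,309). In the top crop the eye is at (193,239) against (190,239). I'll measure the shank edges numerically.

```bash
python3 -c "
from h import *
im=np.load('pics/scene3.npy').astype(int)
for r in range(184,200): print(r,im[r,384:400,1].tolist(), im[r,384:400,2].tolist())
P=[.6001,.2649,.0985]
for dz in(-.04,-.03,-.02,-.01): print(proj('scene',np.array(P)+[0,0,dz]).round(2))
b=np.load('pics/top3.npy').astype(int)
for r in range(164,178): print(r,b[r,126:146,1].tolist())
for dz in(-.04,-.03,-.02,-.01): print(proj('top',np.array(P)+[0,0,dz]).round(2))
g=cv2.cvtColor(cv2.imread('pics/s0.png'),6).astype(int)
for r in range(201,212): print(r,g[r,380:396].tolist())
"
```

```text
184 [49, 48, 48, 51, 58, 61, 51, 31, 23, 21, 22, 23, 22, 23, 24, 24] [53, 53, 54, 55, 62, 66, 55, 34, 25, 25, 24, 25, 25, 24, 25, 26]
185 [47, 47, 47, 50, 54, 61, 56, 36, 28, 28, 27, 27, 28, 28, 29, 31] [52, 52, 52, 54, 59, 66, 60, 39, 31, 30, 30, 31, 31, 31, 32, 34]
186 [49, 47, 48, 49, 54, 62, 63, 50, 45, 41, 39, 39, 39, 39, 40, 42] [53, 51, 53, 53, 60, 67, 68, 54, 47, 45, 43, 41, 42, 42, 43, 46]
187 [47, 47, 48, 49, 55, 65, 67, 63, 59, 51, 46, 47, 46, 47, 47, 47] [52, 51, 53, 53, 60, 69, 72, 68, 64, 55, 50, 50, 50, 51, 51, 50]
188 [46, 46, 48, 51, 58, 65, 69, 68, 66, 56, 49, 48, 49, 48, 48, 47] [52, 51, 52, 56, 62, 70, 75, 74, 70, 59, 54, 53, 53, 53, 51, 52]
189 [48, 47, 48, 52, 60, 66, 69, 69, 65, 55, 48, 49, 48, 48, 48, 48] [52, 52, 52, 57, 65, 72, 74, 74, 71, 59, 53, 53, 52, 51, 52, 52]
190 [48, 48, 49, 52, 62, 66, 69, 69, 62, 53, 49, 49, 49, 47, 49, 48] [54, 53, 53, 57, 67, 71, 75, 74, 68, 57, 54, 54, 54, 52, 52, 51]
191 [48, 48, 50, 54, 63, 67, 70, 69, 62, 53, 49, 49, 49, 47, 48, 49] [53, 53, 54, 59, 69, 73, 75, 74, 67, 58, 54, 54, 53, 52, 52, 53]
192 [49, 49, 51, 57, 63, 68,
[... 2781 characters left out ...]
40, 234, 198, 136, 106]
204 [237, 240, 241, 239, 232, 216, 214, 216, 226, 233, 239, 240, 239, 227, 179, 127]
205 [231, 239, 240, 238, 215, 178, 167, 170, 185, 206, 231, 240, 240, 237, 218, 167]
206 [226, 239, 241, 237, 215, 176, 157, 148, 152, 172, 220, 238, 241, 240, 234, 204]
207 [199, 230, 239, 239, 232, 216, 199, 181, 179, 193, 227, 239, 241, 241, 239, 228]
208 [146, 203, 236, 240, 239, 237, 231, 226, 224, 228, 237, 240, 241, 239, 238, 233]
209 [96, 169, 228, 240, 240, 239, 236, 235, 235, 236, 237, 235, 234, 229, 223, 219]
210 [76, 134, 206, 233, 234, 229, 221, 220, 218, 212, 205, 201, 197, 186, 177, 177]
211 [80, 110, 154, 188, 199, 183, 175, 171, 174, 163, 155, 147, 147, 138, 142, 144]
```

Measured against the pin, the eye target is about (.6005,.2642). I'll correct to that and lower the tip into the eye.

Call:
{"name": "drive_tool", "arguments": {
  "motion": [
    [0.7, 0.5, 0, 0],
    [0, 0, 0, 0],
    [0, 0, 5, 0],
    [0, 0, 5, 0],
    [0, 0, 5, 0],
    [0, 0, 3, 0],
    [0, 0, 3, 0],
    [0, 0, 3, 0],
    [0, 0, 0, 0],
    [0, 0, 0, 0],
    [0, 0, 0, 0]
  ]
}}

```text
clock: 9.02
tcp_pos: [0.6006, 0.2643, 0.0747]
tool_rot: [[0.901, -0.434, 0.0], [-0.434, -0.901, 0.0], [0.0, -0.0, -1.0]]
contact_force: [0.2, -0.8, -0.5]
grip_width: 0.201
```

Call:
{"name": "drive_tool", "arguments": {
  "motion": [
    [0, 0, 2, 0],
    [0, 0, 2, 0],
    [0, 0, 2, 0],
    [0, 0, 0, 0],
    [0, 0, 0, 0],
    [0, 0, 0, 0]
  ]
}}

```text
clock: 9.52
tcp_pos: [0.6004, 0.2641, 0.0685]
tool_rot: [[0.901, -0.434, -0.0], [-0.434, -0.901, -0.0], [-0.0, 0.0, -1.0]]
contact_force: [0.2, 0.2, -0.4]
grip_width: 0.195
```

Call:
{"name": "drive_tool", "arguments": {
  "motion": [
    [0, 0, 2, 0],
    [0, 0, 2, 0],
    [0, 0, 0, 0],
    [0, 0, 0, 0],
    [0, 0, 0, 0]
  ]
}}

```text
clock: 9.93
tcp_pos: [0.6004, 0.2642, 0.0644]
tool_rot: [[0.901, -0.434, -0.0], [-0.434, -0.901, -0.0], [-0.0, 0.0, -1.0]]
contact_force: [-0.5, 0.2, -1.4]
grip_width: 0.201
```

Call:
{"name": "drive_tool", "arguments": {
  "motion": [
    [0, 0, 2, 0],
    [0, 0, 2, 0],
    [0, 0, 0, 0],
    [0, 0, 0, 0],
    [0, 0, 0, 0]
  ]
}}

```text
clock: 10.35
tcp_pos: [0.6003, 0.2642, 0.0604]
tool_rot: [[0.901, -0.434, -0.0], [-0.434, -0.901, -0.0], [-0.0, 0.0, -1.0]]
contact_force: [0.0, 0.9, -1.1]
grip_width: 0.201
```

Tip is now about 6 mm into the foot and moving freely.

Call:
{"name": "drive_tool", "arguments": {
  "motion": [
    [0, 0, 1.5, 0],
    [0, 0, 1.5, 0],
    [0, 0, 0, 0],
    [0, 0, 0, 0],
    [0, 0, 0, 0]
  ]
}}

```text
clock: 10.77
tcp_pos: [0.6004, 0.2642, 0.0574]
tool_rot: [[0.901, -0.434, -0.0], [-0.434, -0.901, 0.0], [-0.0, -0.0, -1.0]]
contact_force: [-0.4, 2.0, -1.4]
grip_width: 0.199
```

Call:
{"name": "drive_tool", "arguments": {
  "motion": [
    [0, 0, 1.5, 0],
    [0, 0, 1.5, 0],
    [0, 0, 1, 0],
    [0, 0, 0, 0],
    [0, 0, 0, 0],
    [0, 0, 0, 0]
  ]
}}

```text
clock: 11.27
tcp_pos: [0.6004, 0.2643, 0.0534]
tool_rot: [[0.901, -0.434, -0.0], [-0.434, -0.901, 0.0], [-0.0, -0.0, -1.0]]
contact_force: [-1.3, 2.5, -1.8]
grip_width: 0.2
```

Call:
{"name": "drive_tool", "arguments": {
  "motion": [
    [-0.3, -0.3, 0, 0],
    [0, 0, 1.5, 0],
    [0, 0, 1.5, 0],
    [0, 0, 0, 0],
    [0, 0, 0, 0],
    [0, 0, 0, 0]
  ]
}}

```text
clock: 11.77
tcp_pos: [0.6003, 0.2644, 0.0504]
tool_rot: [[0.901, -0.434, -0.0], [-0.434, -0.901, -0.0], [0.0, 0.0, -1.0]]
contact_force: [-0.1, 1.1, -1.1]
grip_width: 0.204
```

Call:
{"name": "drive_tool", "arguments": {
  "motion": [
    [0, 0, 1, 0],
    [0, 0, 1, 0],
    [0, 0, 0.5, 0],
    [0, 0, 0, 0],
    [0, 0, 0, 0],
    [0, 0, 0, 0]
  ]
}}

```text
clock: 12.27
tcp_pos: [0.6004, 0.2646, 0.048]
tool_rot: [[0.901, -0.434, 0.0], [-0.434, -0.901, 0.0], [0.0, -0.0, -1.0]]
contact_force: [-1.0, 1.2, -1.3]
grip_width: 0.194
```

Call:
{"name": "drive_tool", "arguments": {
  "motion": [
    [0, 0, 0.5, 0],
    [0, 0, 0, 0],
    [0, 0, 0, 0]
  ]
}}

```text
clock: 12.52
tcp_pos: [0.6004, 0.2646, 0.0476]
tool_rot: [[0.901, -0.434, 0.0], [-0.434, -0.901, 0.0], [0.0, -0.0, -1.0]]
contact_force: [-0.7, 1.9, 0.2]
grip_width: 0.197
```

Call:
{"name": "drive_tool", "arguments": {
  "motion": [
    [0, 0, 0, 0],
    [0, 0, 0, 0],
    [0, 0, 0, 0],
    [0, 0, 0, 0],
    [0, 0, 0, 0],
    [0, 0, 0, 0]
  ],
  "fingers": 36
}}

```text
clock: 13.02
tcp_pos: [0.6005, 0.2643, 0.0476]
tool_rot: [[0.901, -0.434, 0.0], [-0.434, -0.901, -0.0], [0.0, 0.0, -1.0]]
contact_force: [-0.7, -0.3, 0.1]
grip_width: 0.409
```

Call:
{"name": "drive_tool", "arguments": {
  "motion": [
    [0, 0, -10, 0],
    [0, 0, -20, 0],
    [0, 0, -25, 0],
    [0, 0, -25, 0],
    [0, 0, -20, 0],
    [0, 0, 0, 0],
    [0, 0, 0, 0],
    [0, 0, 0, 0]
  ]
}}

```text
clock: 13.68
tcp_pos: [0.6, 0.2642, 0.1473]
tool_rot: [[0.901, -0.434, -0.0], [-0.434, -0.901, -0.001], [-0.0, 0.001, -1.0]]
contact_force: [0.1, 0.3, -0.7]
grip_width: 0.416
```

```bash
python3 -c "
from h import *
go(.5668,.1922)
snap('scene','s4.png')
a=cv2.imread('pics/s4.png')[165:245,315:425]
cv2.imwrite('pics/c4.png',cv2.resize(a,None,fx=6,fy=6,interpolation=cv2.INTER_CUBIC))
for z in(.074,): print((proj('scene',[.6005,.2645,z])-[315,165])*6)
# barrel axis candidates: eye - 80mm along plate dir
print(np.array([.6003,.2645])-.08*np.array([.433,.901]))"
```

```text
t 13.6833 tcp [0.6    0.2642 0.1473] x [ 0.901 -0.434 -0.   ] z [-0.    -0.001 -1.   ] F [ 0.1  0.3 -0.7] M [-0.02 -0.04 -0.  ] g 0.416130469505009 q [-0.15  0.55 -0.47  1.64  0.28  1.02 -1.16]
move mm [ 1.4 79.2  0.1] ang -25.72
[455.92742831 156.21746418]
[0.56566 0.19242]
```

View pics/c4.png

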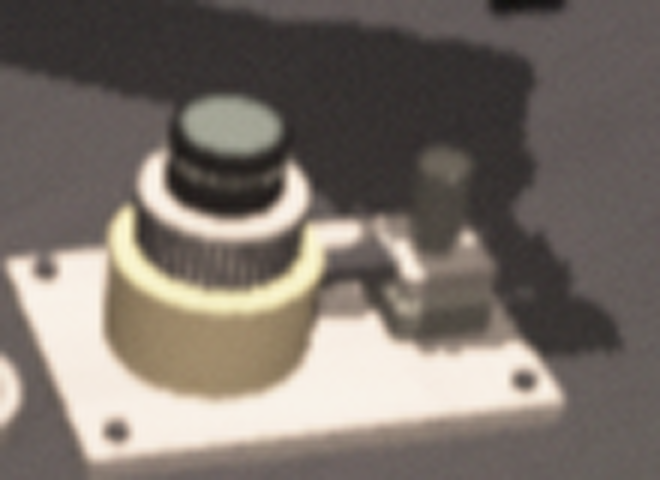

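The pin stands upright and home: its head top is at (445,158) in the crop, as predicted once the known 1 px offset is applied. Next is the ring.

Call:
{"name": "drive_tool", "arguments": {
  "motion": [
    [0, 15, 0, 0],
    [0, 25, 0, 0],
    [0.5, 25, 0, 0],
    [0, 14.4, 0, 0],
    [0, 0, 0, 0],
    [0, 0, 0, 0],
    [0, 0, 0, 0],
    [0, 0, 0, 0],
    [0, 0, 0, 0]
  ],
  "fingers": 74,
  "newtons": 10
}}

```text
clock: 14.48
tcp_pos: [0.5665, 0.1942, 0.1475]
tool_rot: [[0.902, -0.433, 0.0], [-0.433, -0.902, 0.001], [-0.0, -0.001, -1.0]]
contact_force: [-0.2, -0.0, 0.5]
grip_width: 0.843
```

```bash
python3 -c "
from h import *
go(.566,.1924,.054)"
```

```text
t 14.4833 tcp [0.5665 0.1942 0.1475] x [ 0.902 -0.433 -0.   ] z [ 0.     0.001 -1.   ] F [-0.2 -0.   0.5] M [-0.04 -0.08  0.06] g 0.8429516772632604 q [-0.04  0.47 -0.49  1.78  0.26  0.96 -1.08]
move mm [ 0.4  1.9 93.5] ang -25.64
```

Call:
{"name": "drive_tool", "arguments": {
  "motion": [
    [0.4, 1.5, 0, 0],
    [0, 0, 15, 0],
    [0, 0, 20, 0],
    [0, 0, 20, 0],
    [0, 0, 15, 0],
    [0, 0, 10, 0],
    [0, 0, 7, 0],
    [0, 0, 4, 0],
    [0, 0, 2, 0],
    [0, 0, 0, 0],
    [0, 0, 0, 0],
    [0, 0, 0, 0]
  ]
}}

```text
clock: 15.48
tcp_pos: [0.5666, 0.1915, 0.0554]
tool_rot: [[0.901, -0.434, 0.002], [-0.434, -0.901, 0.0], [0.001, -0.001, -1.0]]
contact_force: [-0.5, 0.3, 0.2]
grip_width: 0.85
```

Call:
{"name": "drive_tool", "arguments": {
  "motion": [
    [0, 0, 0, 0],
    [0, 0, 0, 0],
    [0, 0, 0, 0],
    [0, 0, 0, 0],
    [0, 0, 0, 0],
    [0, 0, 0, 0],
    [0, 0, 0, 0],
    [0, 0, 0, 0],
    [0, 0, 0, 0]
  ],
  "fingers": 0
}}

```text
clock: 16.23
tcp_pos: [0.5655, 0.1916, 0.0547]
tool_rot: [[0.901, -0.434, -0.001], [-0.434, -0.901, 0.0], [-0.001, 0.0, -1.0]]
contact_force: [-4.1, 0.4, 4.9]
grip_width: 0.643
```

```bash
python3 -c "
from h import *
go(.566,.1924,.054)"
```

```text
t 16.2333 tcp [0.5655 0.1916 0.0547] x [ 0.901 -0.434 -0.001] z [-0.001  0.    -1.   ] F [-4.1  0.4  4.9] M [ 0.13  0.88 -0.08] g 0.6429894663643727 q [-0.07  0.58 -0.44  1.85  0.33  0.79 -1.14]
move mm [ 0.1 -1.   0.7] ang -25.71
```

Call:
{"name": "drive_tool", "arguments": {
  "motion": [
    [-0.5, 0, -0.5, 0],
    [0, 0, 0, 0],
    [0, 0, 0, 0],
    [0, 0, 0, 0]
  ]
}}

```text
clock: 16.57
tcp_pos: [0.5655, 0.1916, 0.0547]
tool_rot: [[0.901, -0.434, -0.0], [-0.434, -0.901, 0.0], [-0.0, 0.0, -1.0]]
contact_force: [-1.8, 1.7, -1.4]
grip_width: 0.64
```

```bash
python3 -c "
from h import *
st()"
```

```text
t 16.5667 tcp [0.5655 0.1916 0.0547] x [ 0.901 -0.434 -0.   ] z [-0.  0. -1.] F [-1.8  1.7 -1.4] M [ 0.34  0.44 -0.05] g 0.639895521901953 q [-0.07  0.58 -0.44  1.85  0.33  0.79 -1.14]
```

Call:
{"name": "drive_tool", "arguments": {
  "motion": [
    [0, 0, 0, 0],
    [0, 0, 0, 0],
    [0, 0, 0, 2],
    [0, 0, 0, 3],
    [0, 0, 0, 3],
    [0, 0, 0, 3],
    [0, 0, 0, 3],
    [0, 0, 0, 0],
    [0, 0, 0, 0]
  ],
  "newtons": 20
}}

```text
clock: 17.32
tcp_pos: [0.5657, 0.1914, 0.0548]
tool_rot: [[0.77, -0.638, 0.0], [-0.638, -0.77, -0.0], [0.0, -0.0, -1.0]]
contact_force: [-1.5, 1.9, -2.8]
grip_width: 0.635
```

```bash
python3 -c "
from h import *
go(.566,.192)"
```

```text
t 17.3167 tcp [0.5657 0.1914 0.0548] x [ 0.77  -0.638  0.   ] z [ 0. -0. -1.] F [-1.5  1.9 -2.8] M [ 0.39  0.18 -0.07] g 0.6351370228411823 q [-0.12  0.57 -0.38  1.85  0.29  0.78 -1.34]
move mm [-0.2 -0.7 -0. ] ang -39.67
```

Call:
{"name": "drive_tool", "arguments": {
  "motion": [
    [0, 0, 0, 3],
    [0, 0, 0, 3],
    [0, 0, 0, 3],
    [0, 0, 0, 3]
  ]
}}

```text
clock: 17.65
tcp_pos: [0.5658, 0.1912, 0.0548]
tool_rot: [[0.619, -0.785, 0.0], [-0.785, -0.619, -0.0], [0.001, -0.0, -1.0]]
contact_force: [-0.3, 0.9, -2.5]
grip_width: 0.638
```

```bash
python3 -c "
from h import *
go(.566,.192)"
```

```text
t 17.65 tcp [0.5658 0.1912 0.0548] x [ 0.619 -0.785  0.001] z [ 0. -0. -1.] F [-0.3  0.9 -2.5] M [0.29 0.09 0.26] g 0.6376913505868743 q [-0.15  0.56 -0.33  1.86  0.25  0.77 -1.52]
move mm [-0.5 -0.6 -0. ] ang -51.73
```

Call:
{"name": "drive_tool", "arguments": {
  "motion": [
    [0, 0, 0, 3],
    [0, 0, 0, 3],
    [0, 0, 0, 3],
    [0, 0, 0, 3],
    [0, 0, 0, 3],
    [0, 0, 0, 3]
  ]
}}

```text
clock: 18.15
tcp_pos: [0.566, 0.1909, 0.0548]
tool_rot: [[0.346, -0.938, 0.001], [-0.938, -0.346, -0.001], [0.001, -0.0, -1.0]]
contact_force: [0.7, -0.3, -4.3]
grip_width: 0.64
```

```bash
python3 -c "
from h import *
go(.566,.192)"
```

```text
t 18.15 tcp [0.566  0.1909 0.0548] x [ 0.346 -0.938  0.001] z [ 0.001 -0.001 -1.   ] F [ 0.7 -0.3 -4.3] M [0.25 0.04 0.29] g 0.6398154183769131 q [-0.21  0.55 -0.25  1.86  0.19  0.76 -1.78]
move mm [-1.1 -0.4 -0. ] ang -69.74
```

Call:
{"name": "drive_tool", "arguments": {
  "motion": [
    [0, 0, 0, 2],
    [0, 0, 0, 2],
    [0, 0, 0, 2]
  ]
}}

```text
clock: 18.4
tcp_pos: [0.5661, 0.1908, 0.0548]
tool_rot: [[0.247, -0.969, 0.001], [-0.969, -0.247, -0.001], [0.001, -0.001, -1.0]]
contact_force: [0.1, -0.5, -3.5]
grip_width: 0.639
```

```bash
python3 -c "
from h import *
go(.566,.192)"
```

```text
t 18.4 tcp [0.5661 0.1908 0.0548] x [ 0.247 -0.969  0.001] z [ 0.001 -0.001 -1.   ] F [ 0.1 -0.5 -3.5] M [0.18 0.02 0.31] g 0.6394076858005875 q [-0.23  0.55 -0.22  1.86  0.17  0.75 -1.86]
move mm [-1.2 -0.2 -0. ] ang -75.7
```

Call:
{"name": "drive_tool", "arguments": {
  "motion": [
    [0, 0, 0, 2],
    [0, 0, 0, 2],
    [0, 0, 0, 2]
  ]
}}

```text
clock: 18.65
tcp_pos: [0.5661, 0.1906, 0.0548]
tool_rot: [[0.144, -0.99, 0.001], [-0.99, -0.144, -0.001], [0.001, -0.001, -1.0]]
contact_force: [1.0, -0.2, -2.8]
grip_width: 0.64
```

```bash
python3 -c "
from h import *
go(.566,.192)"
```

```text
t 18.65 tcp [0.5661 0.1906 0.0548] x [ 0.144 -0.99   0.001] z [ 0.001 -0.001 -1.   ] F [ 1.  -0.2 -2.8] M [0.2  0.01 0.29] g 0.6397946790623568 q [-0.25  0.54 -0.19  1.86  0.15  0.75 -1.95]
move mm [-1.4 -0.1 -0. ] ang -81.7
```

Call:
{"name": "drive_tool", "arguments": {
  "motion": [
    [0, 0, 0, 2],
    [0, 0, 0, 2]
  ]
}}

```text
clock: 18.82
tcp_pos: [0.5661, 0.1905, 0.0548]
tool_rot: [[0.077, -0.997, 0.001], [-0.997, -0.077, -0.002], [0.002, -0.001, -1.0]]
contact_force: [-0.2, -1.5, -2.0]
grip_width: 0.642
```

```bash
python3 -c "
from h import *
go(.566,.192)"
```

```text
t 18.8167 tcp [0.5661 0.1905 0.0548] x [ 0.077 -0.997  0.002] z [ 0.001 -0.002 -1.   ] F [-0.2 -1.5 -2. ] M [-0.02  0.2   0.84] g 0.6424823290805214 q [-0.27  0.54 -0.17  1.86  0.13  0.75 -2.01]
move mm [-1.5 -0.1 -0. ] ang -85.6
```

Torque rose to 0.84 N·m, so the ring has reached its seat. I'll hold there and read again.

Call:
{"name": "drive_tool", "arguments": {
  "motion": [
    [0, 0, 0, 0],
    [0, 0, 0, 0],
    [0, 0, 0, 0]
  ]
}}

```text
clock: 19.07
tcp_pos: [0.5661, 0.1906, 0.0549]
tool_rot: [[0.076, -0.997, 0.001], [-0.997, -0.076, -0.001], [0.001, -0.001, -1.0]]
contact_force: [0.9, -1.8, -4.2]
grip_width: 0.64
```

```bash
python3 -c "
from h import *
go(.566,.192)"
```

```text
t 19.0667 tcp [0.5661 0.1906 0.0549] x [ 0.076 -0.997  0.001] z [ 0.001 -0.001 -1.   ] F [ 0.9 -1.8 -4.2] M [-0.27 -0.29  0.58] g 0.6402390254566608 q [-0.27  0.54 -0.17  1.86  0.13  0.75 -2.01]
move mm [-1.5  0.  -0. ] ang -85.63
```

Call:
{"name": "drive_tool", "arguments": {
  "motion": [
    [0, 0, 0, 0],
    [0, 0, 0, 0.4],
    [0, 0, 0, 0],
    [0, 0, 0, 0],
    [0, 0, 0, 0]
  ],
  "newtons": 35
}}

```text
clock: 19.48
tcp_pos: [0.566, 0.1906, 0.0549]
tool_rot: [[0.068, -0.998, 0.001], [-0.998, -0.068, -0.001], [0.001, -0.001, -1.0]]
contact_force: [3.1, -3.0, -6.0]
grip_width: 0.635
```

```bash
python3 -c "
from h import *
go(.566,.192)"
```

```text
t 19.4833 tcp [0.566  0.1906 0.0549] x [ 0.068 -0.998  0.001] z [ 0.001 -0.001 -1.   ] F [ 3.1 -3.  -6. ] M [-0.76 -0.77  0.98] g 0.6345565732599958 q [-0.27  0.54 -0.17  1.86  0.13  0.75 -2.02]
move mm [-1.4 -0.  -0. ] ang -86.09
```

Call:
{"name": "drive_tool", "arguments": {
  "motion": [
    [0, 0, 0, 0],
    [0, 0, 0, 0],
    [0, 0, 0, 0],
    [0, 0, 0, 0]
  ]
}}

```text
clock: 19.82
tcp_pos: [0.566, 0.1906, 0.0549]
tool_rot: [[0.068, -0.998, 0.001], [-0.998, -0.068, -0.001], [0.001, -0.001, -1.0]]
contact_force: [4.2, -4.2, -7.1]
grip_width: 0.639
```

```bash
python3 -c "
from h import *
go(.566,.192)
for _ in range(4):
    env.capture('top'); print(env.observe()['moment'])"
```

```text
t 19.8167 tcp [0.566  0.1906 0.0549] x [ 0.068 -0.998  0.001] z [ 0.001 -0.001 -1.   ] F [ 4.2 -4.2 -7.1] M [-0.81 -0.76  1.05] g 0.6386176024516077 q [-0.27  0.54 -0.17  1.86  0.13  0.75 -2.02]
move mm [-1.4 -0.1 -0. ] ang -86.11
[-0.82645312 -0.74879081  0.99533953]
[-0.80852377 -0.73550551  0.98161733]
[-0.81578094 -0.82077737  0.9740563 ]
[-0.77835449 -0.73277395  0.96624121]
```

A torque of 1.0 N·m has held for more than 0.5 s. I'll release and lift away.

Call:
{"name": "drive_tool", "arguments": {
  "motion": [
    [0, 0, 0, 0],
    [0, 0, 0, 0],
    [0, 0, 0, 0],
    [0, 0, 0, 0],
    [0, 0, 0, 0],
    [0, 0, 0, 0]
  ],
  "fingers": 72
}}

```text
clock: 20.52
tcp_pos: [0.5655, 0.192, 0.0553]
tool_rot: [[0.067, -0.998, 0.0], [-0.998, -0.067, 0.001], [-0.001, -0.0, -1.0]]
contact_force: [0.1, -0.2, 0.4]
grip_width: 0.826
```

Call:
{"name": "drive_tool", "arguments": {
  "motion": [
    [0, 0, -10, 0],
    [0, 0, -20, 0],
    [0, 0, -25, 0],
    [0, 0, -25, 0],
    [0, 0, -25, 0],
    [0, 0, -20, 0],
    [-15, 0, -15, 0],
    [30, 0, 0, 0],
    [35, 0, 0, 0],
    [35, 0, 0, 0],
    [35, 0, 0, 0],
    [35, 0, 0, 0],
    [0, 0, 0, 0],
    [0, 0, 0, 0]
  ]
}}

```text
clock: 21.68
tcp_pos: [0.5762, 0.0339, 0.1958]
tool_rot: [[0.062, -0.998, 0.001], [-0.998, -0.062, -0.001], [0.001, -0.001, -1.0]]
contact_force: [0.4, 1.5, 0.0]
grip_width: 0.825
```

```bash
python3 -c "
from h import *
st()
snap('scene','s5.png');snap('top','t5.png')
r=lambda i:cv2.resize(i,(400,400),interpolation=cv2.INTER_CUBIC)
f=lambda n,x,y,w:r(cv2.imread('pics/'+n)[y:y+w,x:x+w])
cv2.imwrite('pics/c5.png',np.hstack([f('s5.png',320,155,95),f('t5.png',115,140,95)]))"
```

```text
t 21.6833 tcp [0.5762 0.0339 0.1958] x [ 0.062 -0.998  0.001] z [ 0.001 -0.001 -1.   ] F [0.4 1.5 0. ] M [0.06 0.   0.02] g 0.8246793823641946 q [-0.02  0.34 -0.14  1.8   0.06  1.01 -1.69]
```

View pics/c5.png

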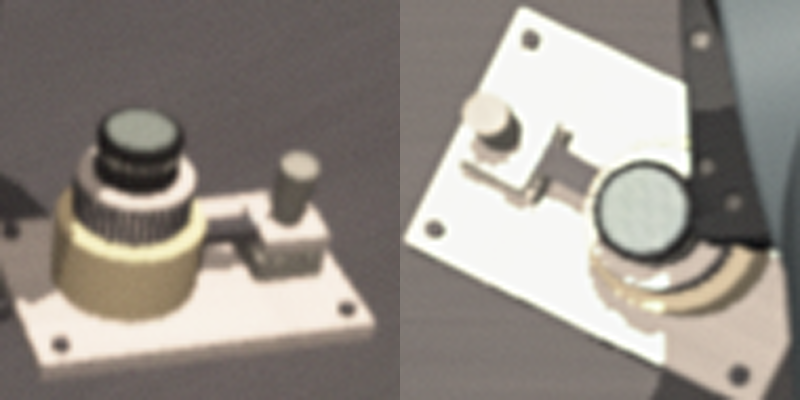

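The pin stands upright in the eye, with its head at scene crop (298,165). The lever is in line with the foot, and the gripper is clear of everything. I'm handing in.

```bash
python3 -c "
from h import *
print(env.close_job())"
```

```text
the job is handed in; nothing more can be done
None
```

I dropped the grey holding pin through the lever eye and home into the foot hole. I then turned the lock ring about 60° clockwise until it seated, nipped it up and handed the job in at about 22 s of the 72 s allowed. No verdict is reported.

- **Pin:** By the tool height it was within about 1 mm of the hole floor when I let go. The sideways force on the way in was 2–3 N at most. The pictures after the release and at the end show it upright with its head at about the right height.
- **Ring:** The torque on the way was about 0.25–0.3 N·m. It rose to 0.84 N·m at the seat and settled at 0.58. I added 0.4° of turn with a firmer grip, and it then held 0.97–1.05 N·m for over half a second before release.
- **Clear of the scene:** After backing away, the last picture shows the lever still in line with the foot and the gripper touching nothing.

**Not measured directly:** the force on the pin, the ring's angle and any small spring-back on release. I inferred these from the wrist torque and the pictures. While the ring was tight in the grip, the wrist also read sideways moments of about 0.8 N·m and side forces of 4 N, from a slightly off-centre grip. These dropped to near zero on release.

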